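Shut down the interlocked fluid station

TASK

Close down the facial fluid station for the night: throw its three narrow line levers away from you to their far stops, then pull the wide T-shaped master lever towards you to its stop. The levers are interlocked in an order that changes and cannot be seen: feel for the one that is free and never lean hard on one that stops short. Leave the bottles, jars and bowl where they stand.

Things in the scene. Friction and masses are not known exactly. Their poses are not given: they have to be found in the camera images.
- station: White closed box, 200 (x) x 320 (y) x 90 mm high, fixed. Origin: centre of its underside on the table; +x away from the robot, z up. Turned up to 0.3 rad. Hidden interlock: one narrow lever is free at first; thrown fully, it frees a second, that one the third (order drawn anew each time), and the third frees the master. A thin wire bottle rail runs at x = 94 mm, 35 mm above the top.
- row (a point): Middle of the levers' common hinge line, which runs along station y at station x = -30 mm, z = 85 mm (just under the top plate). The levers swing in the station's x-z plane and stand at station y = +100 (lever 1), +40 (lever 2), -20 (lever 3) and -100 mm (master). Axes as the station's.
- lever1 (a joint): Narrow line lever 1, the +y end of the row; hinged in the row. Radians: 0 = leans 0.5 from upright towards the robot (station -x), 1.0 = far stop, leaning 0.5 away. Starts at 0 to 0.06. Free: steady friction, 3 to 6 N near the tip with jolts, stays where left. Blocked: stops hard at 0.15 to 0.19 after some play. Thrown past about 0.85 it frees the next lever.
- lever2 (a joint): Narrow line lever 2, between levers 1 and 3; hinged in the row. Radians: 0 = leans 0.5 from upright towards the robot (station -x), 1.0 = far stop, leaning 0.5 away. Starts at 0 to 0.06. Free: steady friction, 3 to 6 N near the tip with jolts, stays where left. Blocked: stops hard at 0.15 to 0.19 after some play. Thrown past about 0.85 it frees the next lever.
- lever3 (a joint): Narrow line lever 3, next to the master; hinged in the row. Radians: 0 = leans 0.5 from upright towards the robot (station -x), 1.0 = far stop, leaning 0.5 away. Starts at 0 to 0.06. Free: steady friction, 3 to 6 N near the tip with jolts, stays where left. Blocked: stops hard at 0.15 to 0.19 after some play. Thrown past about 0.85 it frees the next lever.
- master (a joint): Master lever, joint angle in rad: 0 = leaning 0.5 rad from upright away from the robot (station +x), 1.0 = its near stop, leaning 0.5 rad towards the robot (station -x). Starts at 0 to 0.06. Friction and play as the others; blocked at 0.15 to 0.19 until all three narrow levers are thrown.
- lever1_handle: Handle of lever 1: flat steel bar 8 mm thick (in its swing direction) x 14 mm wide (station y) x 90 mm long from the hinge line. Origin on the hinge line, own z along the bar to its tip. About 85 mm of it shows above the box.
- lever2_handle: Handle of lever 2, the same bar.
- lever3_handle: Handle of lever 3, the same bar.
- master_handle: Handle of the master: the same bar but 100 mm long from the hinge line, with a round crossbar, 14 mm in diameter and 50 mm long along station y, its axis 93 mm from the hinge line. Origin on the hinge line, own z along the bar.
- lever1_tip (a point): Centre of the top end of lever 1; moves with it.
- lever2_tip (a point): Centre of the top end of lever 2; moves with it.
- lever3_tip (a point): Centre of the top end of lever 3; moves with it.
- master_tip (a point): Centre of the top end of the master lever; moves with it.
- serum_a: Amber bottle, 34 mm across, 85 mm tall, on the rear of the station's top behind the levers. Origin: centre of its foot.
- serum_b: Amber bottle, 34 mm across, 75 mm tall, on the rear of the station's top. Origin: centre of its foot.
- balm_jar: Small white jar, 30 mm across, 28 mm tall, on the station's top behind and between lever 3 and the master. Origin: centre of its foot.
- cream_jar: Wide white jar with a copper-coloured lid, 70 mm across, 55 mm tall, on the table to the +y side of the station. Origin: centre of its foot.
- toner: Clear bottle, 50 mm across, 150 mm tall, on the table to the +y side of the station. Origin: centre of its foot.
- mix_bowl: White mixing bowl, 100 mm across, 45 mm tall, on the table to the -y side of the station. Origin: centre of its foot.

How it is judged:
By the outcome, as a careful person would: the job done as asked, in the order asked, and still so for the second after the job is handed in, with the robot touching nothing.
It also fails if it takes over 72 s, if anything falls off the work surface, if the arm or the gripper's body presses on something with over 40 N, if the wrist force passes 120 N, or if a joint passes its speed limit or range.

ROBOT

A 6-joint arm with a two-finger parallel gripper is mounted at the origin on the work surface. World frame = base frame: x ahead of the robot, y to its left, z up, the work surface at z = 0. Lengths are in m, angles in rad, forces in N, time in s.
With the tool pointing down it reaches from about 0.375 to 0.975 m from the base axis. Payload 3.8 kg.
Tool frame: the origin (TCP) lies on the centre line of the jaws, within the pads' length; the fingertips stand 22 mm ahead of it and the grasp point (between the pads) lies 3 mm ahead of it; z points along the fingers, y is the direction in which the jaws open and shut (so a half turn about z gives the same grasp; the last joint's range is limited). The gripper opens to 85 mm and grips with 20 to 120 N. Pads are 22 mm wide; open, the fingers measure 114 mm over their backs; the gripper's body (76 mm by 85 mm) begins 54 mm behind the grasp point. The pads swing forward as they close: fully open they stand 13 mm farther back than shut.
Start: joints at [-1.383, 0.264, 1.604, -0, 1.274, -0.037], TCP at [0.15, -0.658, 0.253] pointing down, gripper open.
Joint ranges: [-2.63, 2.63], [-0.94, 2.18], [0.31, 2.57], [-1.31, 4.45], [0, 2.66], [-2.55, 2.55]. Speed limits (rad/s): [2.57, 2.57, 3.14, 3.14, 3.14, 3.14].

INTERFACE

Orientations are given as a rotation vector (axis times angle).
In Python, from bench import state, snapshot, camera_model, close_job gives the robot as it stands.
- The arm moves only by the tool drive_tool, never from a script. Its argument "rows" is a list of rows, each an object with "offset": the shift along the tool's x, y, z in units of 50 mm (1.0 is 50 mm), a list of three; "twist": the turn about the tool's z in units of 8 degrees (1.0 is 8 degrees); "gripper": the finger opening in mm, from 0 to 85.4. In form: [{"offset": [dx, dy, dz], "twist": twist, "gripper": gripper}, ...]. A call has exactly 8 rows; each row is the pose to reach, as a shift and turn from the pose commanded when the call began, along the tool's axes at that moment; what a row does not reach only later rows make up. A row lasts 1/10 s, in which the tool goes at most 50 mm and 8.59 degrees, less where a joint would pass 70% of its speed; a pose out of reach is approached as far as the arm can. A call with a gripper value outside its range is refused whole. The fingers move at their own pace and stop on an object; the grip force is fixed at half the most. Time passes only in rows, so rows that repeat a pose let the fingers close, or fill a call up. It gives the time, the measured TCP pose, the force and the opening at its end, in the units of the state.
- state(): the state, without advancing time (a new reading comes with each control period).
- snapshot(name): name is "side" or "top" or "wrist"; returns (picture, depth): 480x640x3 uint8, red, green, blue; 480x640 float32, m along the optical axis (not along the pixel's ray), 0 where there is no reading.
- camera_model(name): a dict with "K" (3x3 intrinsics, pixels), "k1" (the pictures are not rectified: a ray, as slopes to the right and down, at radius r is drawn at 1 + k1 r^2 times it, then the intrinsics apply), "view" (4x4, takes a point from world to camera coordinates). Camera axes: x right, y down, z forward; pixel columns grow to the right and rows downward; lengths in m; the calibration is good to about 2 mm. A picture is of the moment at which its call begins: read the wrist's pose just before it. camera_model takes no time and is no camera call; for the wrist camera it gives the pose at the moment of the call.
- close_job(): hands the job in, once; it reports no verdict.
The state is a dict: "time": time; "q": joint angles; "joint_velocities": joint speeds; "effort": joint torques, N m; "tcp_pos": TCP position; "tool_rot": TCP orientation; "contact_force": force on the tool from outside, world axes, zero at the start; "wrist_torque": the same for the moment, N m; "finger_gap": finger opening in m.
Only numpy, scipy, OpenCV 4.12 (cv2) and the standard library are available. Lean on these libraries where they do the work, as an engineer would, in place of code of your own. Each camera call takes 0.05 s, during which the arm holds its last target.

## Working session

There is one attempt and no reset: what is moved stays moved. The work goes in short steps, Python scripts to look and compute and a tool call to move; the robot and the scene stay as the last step left them, time stands still between calls to the robot, and variables do not carry over. Pictures are saved under pics/ and viewed, and the job is handed in when it is done.

Besides the shell and the picture viewer there is one more tool, called as name(argument=value, ...) on one line, values as JSON. drive_tool: Moves the arm, as the interface text tells. Its arguments: {"type":"object","properties":{"rows":{"type":"array"}},"required":["rows"]}

```bash
mkdir -p pics; ls
python3 - <<'E'
from bench import *
import cv2,numpy as np
for n in ["top","side"]:
    m=camera_model(n); p,d=snapshot(n)
    cv2.imwrite(f"pics/{n}0.png",p[:,:,::-1]); np.savez(f"pics/{n}0.npz",p=p,d=d)
    print(n,m)
print(state())
E
```

```text
pics
top {'K': array([[499.1569965 ,   0.        , 321.9286388 ],
       [  0.        , 499.1569965 , 241.65338186],
       [  0.        ,   0.        ,   1.        ]]), 'k1': -0.10948971302034549, 'view': array([[-0.02346823, -0.99968454,  0.00894728,  0.03424104],
       [-0.98418621,  0.02153075, -0.17582358,  0.58297339],
       [ 0.17557548, -0.01293206, -0.98438103,  0.85489656],
       [ 0.        ,  0.        ,  0.        ,  1.        ]])}
side {'K': array([[436.20384076,   0.        , 311.52020214],
       [  0.        , 436.20384076, 236.21611052],
       [  0.        ,   0.        ,   1.        ]]), 'k1': -0.06935381981432324, 'view': array([[-9.37509857e-01, -3.47958558e-01, -3.30052793e-04,
         5.46628751e-01],
       [-2.54826337e-01,  6.87227619e-01, -6.80280632e-01,
         2.43272382e-01],
       [ 2.36936289e-01, -6.37685692e-01, -7.32951672e-01,
         6.99347275e-01],
       [ 0.00000000e+00,  0.00000000e+00,  0.00000000e+00,
         1.00000000e+00]])}
{'time': 0.1, 'q': array([-1.38289921e+00,  2.64677941e-01,  1.60522800e+00,  8.97414325e-06,
        1.27368895e+00, -3.69297107e-02]), 'joint_velocities': array([-0.00166047, -0.00263525, -0.00270567, -0.00150818, -0.00148475,
       -0.00058488]), 'effort': array([ 1.37360198e-04, -5.16707754e+01, -3.68588734e+01, -4.13576595e-05,
        6.27800226e-03, -2.16228460e-05]), 'tcp_pos': array([ 0.15035094, -0.65742058,  0.25209148]), 'tool_rot': array([-3.11977963e+00, -3.52185684e-01,  2.23600015e-04]), 'contact_force': array([-0.02742903, -0.30009701, -0.27153356]), 'wrist_torque': array([0.04865965, 0.00178098, 0.02004181]), 'finger_gap': 0.08557258959117128}
```

View pics/top0.png

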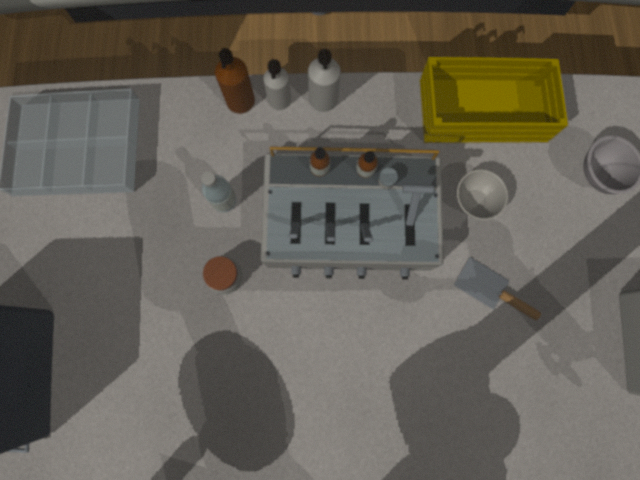

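View pics/side0.png

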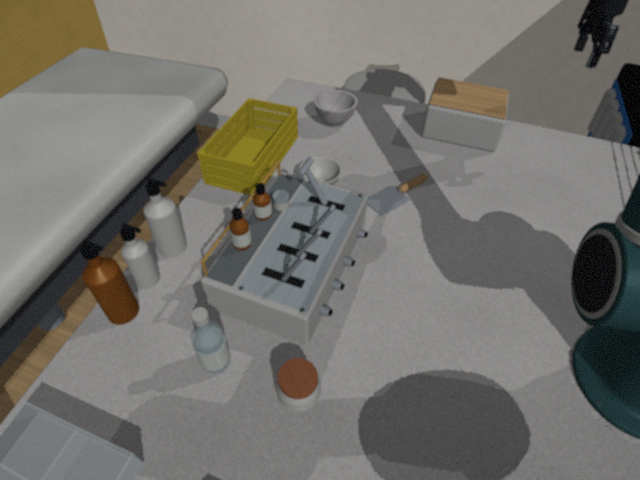

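The top view shows the box at about cols 263–441 and rows 150–265. The four dark slots are near (296,222), (331,222), (365,222) and (410,225), with the bottles behind them. I'll enlarge this and measure.

```bash
cat > h.py <<'E'
import numpy as np,cv2
from bench import *
def ray(m,u,v):
    K=m["K"];d=np.array([m["k1"],0,0,0,0.])
    xy=cv2.undistortPoints(np.array([[[u,v]]],float),K,d)[0,0]
    R=m["view"][:3,:3];t=m["view"][:3,3]
    o=-R.T@t; return o,R.T@np.array([xy[0],xy[1],1.])
def onz(m,u,v,z):
    o,r=ray(m,u,v); return o+r*(z-o[2])/r[2]
def proj(m,P):
    P=np.atleast_2d(P).astype(float)
    R=m["view"][:3,:3];t=m["view"][:3,3]
    return cv2.projectPoints(P,cv2.Rodrigues(R)[0],t,m["K"],np.array([m["k1"],0,0,0,0.]))[0][:,0]
def cloud(m,d):
    v,u=np.nonzero(d>0); z=d[v,u]
    xy=cv2.undistortPoints(np.stack([u,v],1).astype(float)[:,None],m["K"],np.array([m["k1"],0,0,0,0.]))[:,0]
    C=np.c_[xy*z[:,None],z]; R=m["view"][:3,:3];t=m["view"][:3,3]
    return (C-t)@R,u,v
E
python3 - <<'E'
from h import *
a=np.load("pics/top0.npz");p=a["p"];d=a["d"];m=camera_model("top")
c=p[130:290,245:460,::-1];cv2.imwrite("pics/top0z.png",cv2.resize(c,None,fx=3.7,fy=3.7,interpolation=cv2.INTER_CUBIC))
s=np.load("pics/side0.npz")["p"][140:350,180:390,::-1];cv2.imwrite("pics/side0z.png",cv2.resize(s,None,fx=2.85,fy=2.85,interpolation=cv2.INTER_CUBIC))
# dark slots
g=p.max(2); mask=((g<45)).astype(np.uint8); mask[:195]=0;mask[250:]=0;mask[:,:280]=0;mask[:,425:]=0
n,l,st,ce=cv2.connectedComponentsWithStats(mask)
for i in range(1,n):
    if st[i,4]>30:
        pts=np.argwhere(l==i)[:,::-1].astype(np.float32)
        x,y,w,h=st[i,:4]
        print(st[i],onz(m,x+w/2-.5,y-.5,.09).round(4),onz(m,x+w/2-.5,y+h-.5,.09).round(4))
C,u,v=cloud(m,d)
sel=(abs(C[:,2]-.09)<.008)&(u>255)&(u<450)&(v>130)&(v<290)
P=C[sel][:,:2].astype(np.float32); print(sel.sum(), np.median(C[sel][:,2]))
r=cv2.minAreaRect(P);print(r,cv2.boxPoints(r))
E
```

```text
[292 203   9  19 135] [0.6478 0.0656 0.09  ] [0.6135 0.066  0.09  ]
[326 204   8  19 137] [0.6448 0.0066 0.09  ] [0.6105 0.0075 0.09  ]
[360 205   9  19 131] [ 0.6417 -0.0543  0.09  ] [ 0.6074 -0.0529  0.09  ]
[406 227   8  18 127] [ 0.6004 -0.1329  0.09  ] [ 0.5683 -0.1311  0.09  ]
17470 0.09034301190730075
((0.6377682089805603, -0.034980446100234985), (0.32029277086257935, 0.2000928521156311), 87.68196105957031) [[ 0.5313263  -0.19094926]
 [ 0.7312554  -0.19904229]
 [ 0.7442101   0.12098837]
 [ 0.544281    0.1290814 ]]
```

View pics/top0z.png

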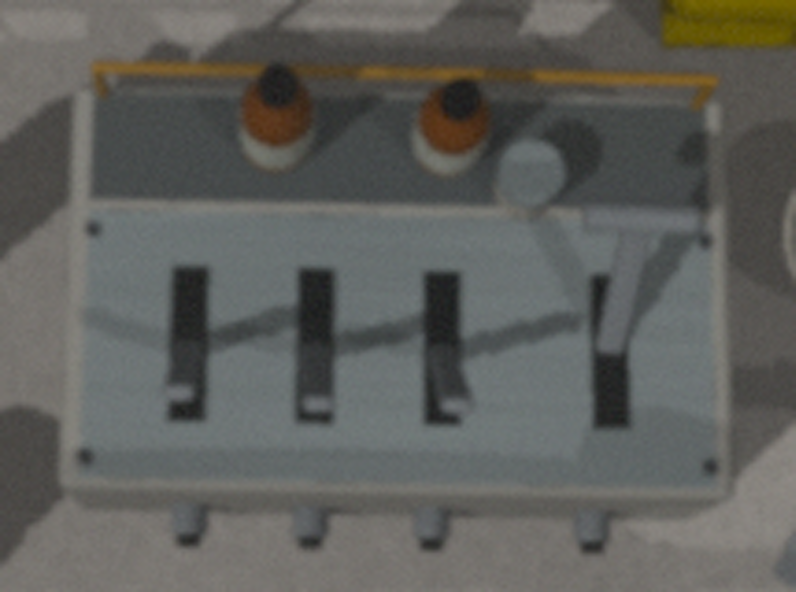

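View pics/side0z.png

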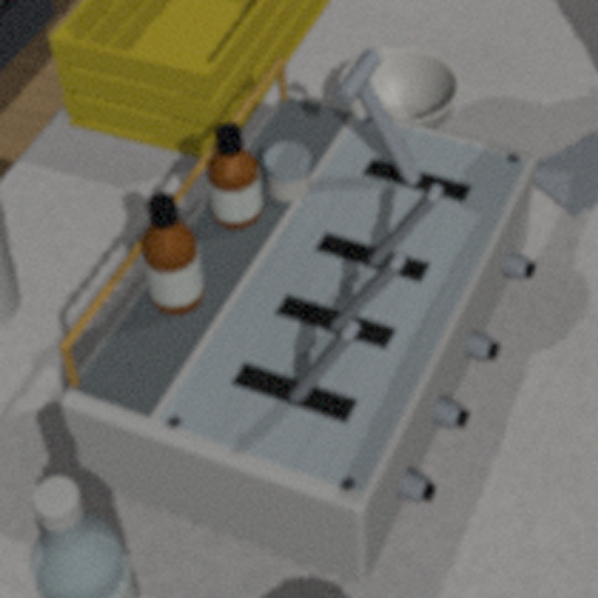

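Box corners fit the given 200×320 mm to under 0.5 mm. The box centre is (0.638,−0.035) with yaw about −0.04. The slots agree with this. First I'll swing over, staying high, with the fingers closed.

drive_tool(rows=[{"offset":[0.6,-0.6,0],"twist":0.24,"gripper":0},{"offset":[1.2,-1.2,0],"twist":0.48,"gripper":0},{"offset":[1.8,-1.8,0],"twist":0.72,"gripper":0},{"offset":[2.5,-2.5,0],"twist":0.96,"gripper":0},{"offset":[3.1,-3.1,0],"twist":1.2,"gripper":0},{"offset":[3.7,-3.8,0],"twist":1.44,"gripper":0},{"offset":[4.4,-4.5,0],"twist":1.68,"gripper":0},{"offset":[5.0,-5.1,0],"twist":1.92,"gripper":0}])

```text
time: 0.9
tcp_pos: [0.3378, -0.3514, 0.2528]
tool_rot: [-3.14, 0.07, 0.0]
contact_force: [0.1, 0.0, -0.2]
finger_gap: 0.0003
```

```bash
cat >> h.py <<'E'
from scipy.spatial.transform import Rotation as Ro
PSI=-0.043; C0=np.array([.6378,-.0350])
def Rs(): return np.array([[np.cos(PSI),-np.sin(PSI)],[np.sin(PSI),np.cos(PSI)]])
def rep(tx=None,ty=None,tz=None):
    s=state(); R=Ro.from_rotvec(s["tool_rot"]).as_matrix(); p=s["tcp_pos"]
    st=Rs().T@(p[:2]-C0); f=Rs().T@s["contact_force"][:2]
    print("t",round(s["time"],2),"stn mm",(st*1000).round(1),"z",round(p[2]*1000,1),"yaw",np.arctan2(R[1,0],R[0,0]).round(4),"F stn",f.round(1),s["contact_force"][2].round(1),"gap",round(s["finger_gap"],4))
    if tx is not None:
        w=np.r_[C0+Rs()@np.array([tx,ty])/1000,tz/1000]-p
        print("units to target",(R.T@w/.05).round(3))
E
python3 -c "
from h import *
rep(-115,-20,252)"
```

```text
t 0.9 stn mm [-286.2 -329. ] z 252.8 yaw -0.0448 F stn [0.1 0. ] -0.2 gap 0.0003
units to target [ 3.412 -6.185  0.021]
```

drive_tool(rows=[{"offset":[0.43,-0.8,0],"twist":0,"gripper":0},{"offset":[0.87,-1.6,0],"twist":0,"gripper":0},{"offset":[1.3,-2.4,0],"twist":0,"gripper":0},{"offset":[1.73,-3.2,0],"twist":0,"gripper":0},{"offset":[2.17,-4.0,0],"twist":0,"gripper":0},{"offset":[2.6,-4.8,0],"twist":0,"gripper":0},{"offset":[3.0,-5.6,0.5],"twist":0,"gripper":0},{"offset":[3.2,-6.2,1.0],"twist":0,"gripper":0}])

```text
time: 1.7
tcp_pos: [0.5126, -0.0487, 0.2038]
tool_rot: [3.141, -0.066, 0.006]
contact_force: [0.7, 0.5, 0.1]
finger_gap: 0.0003
```

```bash
python3 -c "
from h import *
rep(-100,-20,167)
p,d=snapshot('side');cv2.imwrite('pics/s1.png',p[:,:,::-1])"
```

```text
t 1.7 stn mm [-124.5  -19.1] z 203.8 yaw -0.042 F stn [0.7 0.6] 0.1 gap 0.0003
units to target [0.487 0.019 0.737]
```

View pics/s1.png

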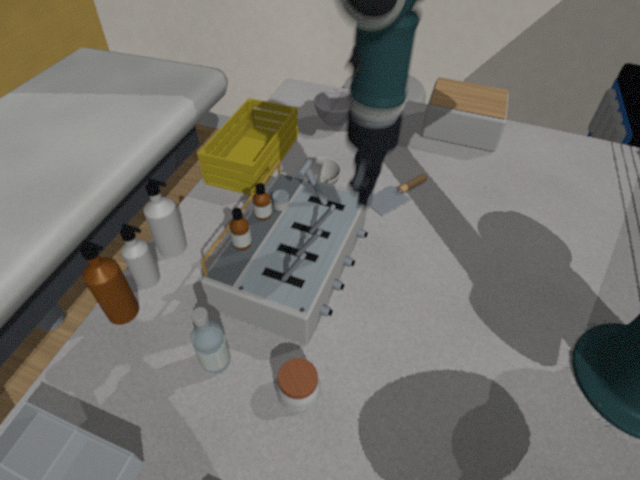

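The gripper is in front of lever 3, with its tip near (358,200). I'll lower it and approach gently.

drive_tool(rows=[{"offset":[0.1,0,0.4],"twist":0,"gripper":0},{"offset":[0.3,0,0.74],"twist":0,"gripper":0},{"offset":[0.5,0,0.74],"twist":0,"gripper":0},{"offset":[0.6,0,0.74],"twist":0,"gripper":0},{"offset":[0.7,0,0.74],"twist":0,"gripper":0},{"offset":[0.8,0,0.74],"twist":0,"gripper":0},{"offset":[0.87,0,0.74],"twist":0,"gripper":0},{"offset":[0.87,0,0.74],"twist":0,"gripper":0}])

```text
time: 2.55
tcp_pos: [0.5531, -0.053, 0.1671]
tool_rot: [-3.141, 0.068, 0.004]
contact_force: [-4.8, 0.3, 3.9]
finger_gap: 0.0001
```

```bash
python3 -c "
from h import *
rep(-76,-20,167)"
```

```text
t 2.55 stn mm [-83.8 -21.6] z 167.1 yaw -0.0435 F stn [-4.8  0.1] 3.9 gap 0.0001
units to target [ 0.157 -0.033  0.001]
```

In contact at −4.8 N, which is friction level. I'll continue in small steps.

drive_tool(rows=[{"offset":[0.02,0,0],"twist":0,"gripper":0},{"offset":[0.04,0,0],"twist":0,"gripper":0},{"offset":[0.06,0,0],"twist":0,"gripper":0},{"offset":[0.08,0,0],"twist":0,"gripper":0},{"offset":[0.1,0,0],"twist":0,"gripper":0},{"offset":[0.1,0,0],"twist":0,"gripper":0},{"offset":[0.1,0,0],"twist":0,"gripper":0},{"offset":[0.1,0,0],"twist":0,"gripper":0}])

```text
time: 3.35
tcp_pos: [0.5577, -0.0531, 0.1672]
tool_rot: [-3.141, 0.068, 0.004]
contact_force: [-6.3, 0.2, 4.3]
finger_gap: -0.0004
```

```bash
python3 -c "
from h import *
rep()"
```

```text
t 3.35 stn mm [-79.3 -21.6] z 167.2 yaw -0.0435 F stn [-6.3 -0.1] 4.3 gap -0.0004
```

drive_tool(rows=[{"offset":[0.02,0,0],"twist":0,"gripper":0},{"offset":[0.04,0,0],"twist":0,"gripper":0},{"offset":[0.06,0,0],"twist":0,"gripper":0},{"offset":[0.08,0,0],"twist":0,"gripper":0},{"offset":[0.1,0,0],"twist":0,"gripper":0},{"offset":[0.1,0,0],"twist":0,"gripper":0},{"offset":[0.1,0,0],"twist":0,"gripper":0},{"offset":[0.1,0,0],"twist":0,"gripper":0}])

```text
time: 4.15
tcp_pos: [0.5629, -0.0533, 0.1672]
tool_rot: [-3.141, 0.068, 0.004]
contact_force: [-6.2, -0.6, 4.5]
finger_gap: -0.0
```

```bash
python3 -c "
from h import *
rep()"
```

```text
t 4.15 stn mm [-74.  -21.5] z 167.2 yaw -0.0435 F stn [-6.1 -0.8] 4.5 gap -0.0
```

drive_tool(rows=[{"offset":[0.02,0,0],"twist":0,"gripper":0},{"offset":[0.04,0,0],"twist":0,"gripper":0},{"offset":[0.06,0,0],"twist":0,"gripper":0},{"offset":[0.08,0,0],"twist":0,"gripper":0},{"offset":[0.08,0,0],"twist":0,"gripper":0},{"offset":[0.08,0,0],"twist":0,"gripper":0},{"offset":[0.08,0,0],"twist":0,"gripper":0},{"offset":[0.08,0,0],"twist":0,"gripper":0}])

```text
time: 4.95
tcp_pos: [0.5671, -0.0535, 0.1672]
tool_rot: [-3.141, 0.068, 0.003]
contact_force: [-4.6, 1.6, 3.7]
finger_gap: 0.0002
```

```bash
python3 -c "
from h import *
rep()"
```

```text
t 4.95 stn mm [-69.8 -21.6] z 167.2 yaw -0.0436 F stn [-4.7  1.4] 3.7 gap 0.0002
```

drive_tool(rows=[{"offset":[0.03,0,0],"twist":0,"gripper":0},{"offset":[0.06,0,0],"twist":0,"gripper":0},{"offset":[0.09,0,0],"twist":0,"gripper":0},{"offset":[0.12,0,0],"twist":0,"gripper":0},{"offset":[0.12,0,0],"twist":0,"gripper":0},{"offset":[0.12,0,0],"twist":0,"gripper":0},{"offset":[0.12,0,0],"twist":0,"gripper":0},{"offset":[0.12,0,0],"twist":0,"gripper":0}])

```text
time: 5.75
tcp_pos: [0.5738, -0.0538, 0.1665]
tool_rot: [3.141, -0.068, -0.0]
contact_force: [-4.2, 0.6, 4.0]
finger_gap: -0.0003
```

```bash
python3 -c "
from h import *
rep()"
```

```text
t 5.75 stn mm [-63.1 -21.5] z 166.5 yaw -0.0434 F stn [-4.2  0.4] 4.0 gap -0.0003
```

Lever 3 is free, at angle about 0.29 with no rise in force. I'll throw it.

drive_tool(rows=[{"offset":[0.15,0,0],"twist":0,"gripper":0},{"offset":[0.3,0,0],"twist":0,"gripper":0},{"offset":[0.45,0,0],"twist":0,"gripper":0},{"offset":[0.58,0,0],"twist":0,"gripper":0},{"offset":[0.7,0,0],"twist":0,"gripper":0},{"offset":[0.8,0,0],"twist":0,"gripper":0},{"offset":[0.84,0,0],"twist":0,"gripper":0},{"offset":[0.86,0,0],"twist":0,"gripper":0}])

```text
time: 6.55
tcp_pos: [0.6148, -0.0553, 0.1638]
tool_rot: [-3.14, 0.068, 0.01]
contact_force: [-6.8, 1.1, -1.5]
finger_gap: 0.0001
```

```bash
python3 -c "
from h import *
rep()"
```

```text
t 6.55 stn mm [-22.1 -21.3] z 163.8 yaw -0.0432 F stn [-6.9  0.8] -1.5 gap 0.0001
```

drive_tool(rows=[{"offset":[0.03,0,-0.02],"twist":0,"gripper":0},{"offset":[0.06,0,-0.04],"twist":0,"gripper":0},{"offset":[0.09,0,-0.06],"twist":0,"gripper":0},{"offset":[0.12,0,-0.06],"twist":0,"gripper":0},{"offset":[0.14,0,-0.06],"twist":0,"gripper":0},{"offset":[0.14,0,-0.06],"twist":0,"gripper":0},{"offset":[0.14,0,-0.06],"twist":0,"gripper":0},{"offset":[0.14,0,-0.06],"twist":0,"gripper":0}])

```text
time: 7.35
tcp_pos: [0.622, -0.0556, 0.167]
tool_rot: [-3.14, 0.068, 0.009]
contact_force: [-6.5, 0.2, -0.6]
finger_gap: -0.0004
```

```bash
python3 -c "
from h import *
rep()"
```

```text
t 7.35 stn mm [-14.9 -21.3] z 167.0 yaw -0.0432 F stn [-6.5 -0.1] -0.6 gap -0.0004
```

drive_tool(rows=[{"offset":[0.02,0,0],"twist":0,"gripper":0},{"offset":[0.04,0,0],"twist":0,"gripper":0},{"offset":[0.06,0,0],"twist":0,"gripper":0},{"offset":[0.08,0,0],"twist":0,"gripper":0},{"offset":[0.08,0,0],"twist":0,"gripper":0},{"offset":[0.08,0,0],"twist":0,"gripper":0},{"offset":[0.08,0,0],"twist":0,"gripper":0},{"offset":[0.08,0,0],"twist":0,"gripper":0}])

```text
time: 8.15
tcp_pos: [0.6258, -0.0557, 0.167]
tool_rot: [-3.14, 0.068, 0.01]
contact_force: [-6.7, 0.7, -0.4]
finger_gap: 0.0
```

```bash
python3 -c "
from h import *
rep()"
```

```text
t 8.15 stn mm [-11.1 -21.2] z 167.0 yaw -0.0432 F stn [-6.8  0.4] -0.4 gap 0.0
```

drive_tool(rows=[{"offset":[0.02,0,0],"twist":0,"gripper":0},{"offset":[0.04,0,0],"twist":0,"gripper":0},{"offset":[0.06,0,0],"twist":0,"gripper":0},{"offset":[0.06,0,0],"twist":0,"gripper":0},{"offset":[0.06,0,0],"twist":0,"gripper":0},{"offset":[0.06,0,0],"twist":0,"gripper":0},{"offset":[0.06,0,0],"twist":0,"gripper":0},{"offset":[0.06,0,0],"twist":0,"gripper":0}])

```text
time: 8.95
tcp_pos: [0.6263, -0.0557, 0.1668]
tool_rot: [-3.14, 0.068, 0.019]
contact_force: [-14.3, 0.0, 3.9]
finger_gap: -0.0003
```

```bash
python3 -c "
from h import *
rep()"
```

```text
t 8.95 stn mm [-10.6 -21.2] z 166.8 yaw -0.0431 F stn [-14.3  -0.6] 3.9 gap -0.0003
```

Lever 3 reached its stop: the force rose to 14 N at −10.6 with no further travel. On to lever 2.

drive_tool(rows=[{"offset":[-0.8,0,0],"twist":0,"gripper":0},{"offset":[-1.6,0,0],"twist":0,"gripper":0},{"offset":[-2.1,0,0],"twist":0,"gripper":0},{"offset":[-2.1,-0.6,0],"twist":0,"gripper":0},{"offset":[-2.1,-1.22,0],"twist":0,"gripper":0},{"offset":[-2.0,-1.22,0],"twist":0,"gripper":0},{"offset":[-1.8,-1.22,0],"twist":0,"gripper":0},{"offset":[-1.6,-1.22,0],"twist":0,"gripper":0}])

```text
time: 9.75
tcp_pos: [0.5546, 0.0079, 0.1694]
tool_rot: [3.141, -0.068, -0.001]
contact_force: [-9.6, 1.1, 6.2]
finger_gap: -0.0001
```

```bash
python3 -c "
from h import *
rep(-80,40,167)"
```

```text
t 9.75 stn mm [-85.   39.2] z 169.4 yaw -0.0433 F stn [-9.7  0.6] 6.2 gap -0.0001
units to target [ 0.1   -0.015  0.048]
```

drive_tool(rows=[{"offset":[0.02,0,0.03],"twist":0,"gripper":0},{"offset":[0.04,0,0.03],"twist":0,"gripper":0},{"offset":[0.06,0,0.03],"twist":0,"gripper":0},{"offset":[0.08,0,0.03],"twist":0,"gripper":0},{"offset":[0.1,0,0.03],"twist":0,"gripper":0},{"offset":[0.1,0,0.03],"twist":0,"gripper":0},{"offset":[0.1,0,0.03],"twist":0,"gripper":0},{"offset":[0.1,0,0.03],"twist":0,"gripper":0}])

```text
time: 10.55
tcp_pos: [0.5575, 0.0073, 0.1676]
tool_rot: [3.141, -0.07, -0.006]
contact_force: [-7.7, 1.0, 5.1]
finger_gap: -0.0001
```

```bash
python3 -c "
from h import *
rep()"
```

```text
t 10.55 stn mm [-82.   38.9] z 167.6 yaw -0.0443 F stn [-7.8  0.6] 5.1 gap -0.0001
```

drive_tool(rows=[{"offset":[0.02,-0.01,0],"twist":0,"gripper":0},{"offset":[0.04,-0.02,0],"twist":0,"gripper":0},{"offset":[0.06,-0.02,0],"twist":0,"gripper":0},{"offset":[0.08,-0.02,0],"twist":0,"gripper":0},{"offset":[0.1,-0.02,0],"twist":0,"gripper":0},{"offset":[0.1,-0.02,0],"twist":0,"gripper":0},{"offset":[0.1,-0.02,0],"twist":0,"gripper":0},{"offset":[0.1,-0.02,0],"twist":0,"gripper":0}])

```text
time: 11.35
tcp_pos: [0.5629, 0.0079, 0.1677]
tool_rot: [3.14, -0.07, -0.004]
contact_force: [-6.6, -0.8, 4.7]
finger_gap: -0.0002
```

```bash
python3 -c "
from h import *
rep()"
```

```text
t 11.35 stn mm [-76.7  39.6] z 167.7 yaw -0.0443 F stn [-6.6 -1.1] 4.7 gap -0.0002
```

drive_tool(rows=[{"offset":[0.02,0,0],"twist":0,"gripper":0},{"offset":[0.04,0,0],"twist":0,"gripper":0},{"offset":[0.06,0,0],"twist":0,"gripper":0},{"offset":[0.07,0,0],"twist":0,"gripper":0},{"offset":[0.07,0,0],"twist":0,"gripper":0},{"offset":[0.07,0,0],"twist":0,"gripper":0},{"offset":[0.07,0,0],"twist":0,"gripper":0},{"offset":[0.07,0,0],"twist":0,"gripper":0}])

```text
time: 12.15
tcp_pos: [0.5654, 0.0079, 0.1677]
tool_rot: [3.14, -0.069, -0.008]
contact_force: [-8.8, 0.4, 7.2]
finger_gap: 0.0004
```

```bash
python3 -c "
from h import *
rep()"
```

```text
t 12.15 stn mm [-74.1  39.7] z 167.7 yaw -0.0442 F stn [-8.9 -0. ] 7.2 gap 0.0004
```

drive_tool(rows=[{"offset":[0.02,0,0],"twist":0,"gripper":0},{"offset":[0.03,0,0],"twist":0,"gripper":0},{"offset":[0.04,0,0],"twist":0,"gripper":0},{"offset":[0.04,0,0],"twist":0,"gripper":0},{"offset":[0.04,0,0],"twist":0,"gripper":0},{"offset":[0.04,0,0],"twist":0,"gripper":0},{"offset":[0.04,0,0],"twist":0,"gripper":0},{"offset":[0.04,0,0],"twist":0,"gripper":0}])

```text
time: 12.95
tcp_pos: [0.5664, 0.0079, 0.1677]
tool_rot: [3.141, -0.069, -0.012]
contact_force: [-13.4, 0.1, 10.1]
finger_gap: 0.0
```

```bash
python3 -c "
from h import *
rep()"
```

```text
t 12.95 stn mm [-73.2  39.8] z 167.7 yaw -0.0442 F stn [-13.4  -0.5] 10.1 gap 0.0
```

Lever 2 is blocked: it stopped at about 0.17 with the force rising to 13 N. I'll back off and go to lever 1.

drive_tool(rows=[{"offset":[-0.5,0,0],"twist":0,"gripper":0},{"offset":[-0.85,0,0],"twist":0,"gripper":0},{"offset":[-0.85,-0.6,0],"twist":0,"gripper":0},{"offset":[-0.85,-1.2,0],"twist":0,"gripper":0},{"offset":[-0.75,-1.2,0],"twist":0,"gripper":0},{"offset":[-0.55,-1.2,0],"twist":0,"gripper":0},{"offset":[-0.35,-1.2,0],"twist":0,"gripper":0},{"offset":[-0.3,-1.2,0],"twist":0,"gripper":0}])

```text
time: 13.75
tcp_pos: [0.5584, 0.0681, 0.1678]
tool_rot: [3.141, -0.07, 0.001]
contact_force: [-1.9, 0.3, 1.3]
finger_gap: 0.0002
```

```bash
python3 -c "
from h import *
rep(-80,100,167)"
```

```text
t 13.75 stn mm [-83.7  99.6] z 167.8 yaw -0.0447 F stn [-1.9  0.2] 1.3 gap 0.0002
units to target [ 0.074 -0.007  0.016]
```

drive_tool(rows=[{"offset":[0.03,0,0],"twist":0,"gripper":0},{"offset":[0.06,0,0],"twist":0,"gripper":0},{"offset":[0.09,0,0],"twist":0,"gripper":0},{"offset":[0.12,0,0],"twist":0,"gripper":0},{"offset":[0.14,0,0],"twist":0,"gripper":0},{"offset":[0.14,0,0],"twist":0,"gripper":0},{"offset":[0.14,0,0],"twist":0,"gripper":0},{"offset":[0.14,0,0],"twist":0,"gripper":0}])

```text
time: 14.55
tcp_pos: [0.5623, 0.0685, 0.1677]
tool_rot: [3.14, -0.068, -0.005]
contact_force: [-4.8, 0.3, 3.9]
finger_gap: 0.0002
```

```bash
python3 -c "
from h import *
rep()"
```

```text
t 14.55 stn mm [-79.8 100.2] z 167.7 yaw -0.0436 F stn [-4.8  0.1] 3.9 gap 0.0002
```

drive_tool(rows=[{"offset":[0.03,0,0],"twist":0,"gripper":0},{"offset":[0.06,0,0],"twist":0,"gripper":0},{"offset":[0.09,0,0],"twist":0,"gripper":0},{"offset":[0.11,0,0],"twist":0,"gripper":0},{"offset":[0.11,0,0],"twist":0,"gripper":0},{"offset":[0.11,0,0],"twist":0,"gripper":0},{"offset":[0.11,0,0],"twist":0,"gripper":0},{"offset":[0.11,0,0],"twist":0,"gripper":0}])

```text
time: 15.35
tcp_pos: [0.5681, 0.0684, 0.1678]
tool_rot: [3.141, -0.068, -0.004]
contact_force: [-4.7, -0.3, 4.6]
finger_gap: 0.0001
```

```bash
python3 -c "
from h import *
rep()"
```

```text
t 15.35 stn mm [-74.  100.3] z 167.8 yaw -0.0435 F stn [-4.7 -0.5] 4.6 gap 0.0001
```

drive_tool(rows=[{"offset":[0.03,0,0],"twist":0,"gripper":0},{"offset":[0.06,0,0],"twist":0,"gripper":0},{"offset":[0.08,0,0],"twist":0,"gripper":0},{"offset":[0.08,0,0],"twist":0,"gripper":0},{"offset":[0.08,0,0],"twist":0,"gripper":0},{"offset":[0.08,0,0],"twist":0,"gripper":0},{"offset":[0.08,0,0],"twist":0,"gripper":0},{"offset":[0.08,0,0],"twist":0,"gripper":0}])

```text
time: 16.15
tcp_pos: [0.5733, 0.0684, 0.1678]
tool_rot: [3.141, -0.068, -0.0]
contact_force: [-4.5, 0.4, 3.4]
finger_gap: 0.0001
```

```bash
python3 -c "
from h import *
rep()"
```

```text
t 16.15 stn mm [-68.9 100.5] z 167.8 yaw -0.0433 F stn [-4.5  0.2] 3.4 gap 0.0001
```

Lever 1 is free: it has moved past the play without a rise in force. Throwing it.

drive_tool(rows=[{"offset":[0.08,0,0],"twist":0,"gripper":0},{"offset":[0.2,0,0],"twist":0,"gripper":0},{"offset":[0.36,0,0],"twist":0,"gripper":0},{"offset":[0.52,0,0],"twist":0,"gripper":0},{"offset":[0.68,0,0],"twist":0,"gripper":0},{"offset":[0.84,0,0],"twist":0,"gripper":0},{"offset":[0.96,0,0],"twist":0,"gripper":0},{"offset":[1.02,0,0],"twist":0,"gripper":0}])

```text
time: 16.95
tcp_pos: [0.6228, 0.0664, 0.1654]
tool_rot: [3.141, -0.068, -0.009]
contact_force: [-6.5, 0.6, -2.2]
finger_gap: 0.0004
```

```bash
python3 -c "
from h import *
rep(-10.6,100,167)"
```

```text
t 16.95 stn mm [-19.4 100.6] z 165.4 yaw -0.0434 F stn [-6.5  0.3] -2.2 gap 0.0004
units to target [ 0.175  0.013 -0.033]
```

drive_tool(rows=[{"offset":[0.03,0,-0.02],"twist":0,"gripper":0},{"offset":[0.06,0,-0.02],"twist":0,"gripper":0},{"offset":[0.09,0,-0.02],"twist":0,"gripper":0},{"offset":[0.12,0,-0.02],"twist":0,"gripper":0},{"offset":[0.15,0,-0.02],"twist":0,"gripper":0},{"offset":[0.17,0,-0.02],"twist":0,"gripper":0},{"offset":[0.17,0,-0.02],"twist":0,"gripper":0},{"offset":[0.17,0,-0.02],"twist":0,"gripper":0}])

```text
time: 17.75
tcp_pos: [0.6305, 0.0659, 0.1666]
tool_rot: [3.141, -0.068, -0.011]
contact_force: [-7.4, 0.1, 1.0]
finger_gap: 0.0
```

```bash
python3 -c "
from h import *
rep(-10.6,100,167)"
```

```text
t 17.75 stn mm [-11.6 100.5] z 166.6 yaw -0.0432 F stn [-7.4 -0.2] 1.0 gap 0.0
units to target [ 0.021  0.011 -0.008]
```

drive_tool(rows=[{"offset":[0.02,0,0],"twist":0,"gripper":0},{"offset":[0.04,0,0],"twist":0,"gripper":0},{"offset":[0.05,0,0],"twist":0,"gripper":0},{"offset":[0.05,0,0],"twist":0,"gripper":0},{"offset":[0.05,0,0],"twist":0,"gripper":0},{"offset":[0.05,0,0],"twist":0,"gripper":0},{"offset":[0.05,0,0],"twist":0,"gripper":0},{"offset":[0.05,0,0],"twist":0,"gripper":0}])

```text
time: 18.55
tcp_pos: [0.6309, 0.0659, 0.1664]
tool_rot: [3.14, -0.068, -0.018]
contact_force: [-14.4, 0.3, 4.6]
finger_gap: 0.0001
```

```bash
python3 -c "
from h import *
rep(-10.6,100,167)"
```

```text
t 18.55 stn mm [-11.3 100.5] z 166.4 yaw -0.0433 F stn [-14.4  -0.3] 4.6 gap 0.0001
units to target [ 0.013  0.011 -0.011]
```

Lever 1 is at its stop: 14 N with no travel. Back to lever 2.

drive_tool(rows=[{"offset":[-0.8,0,0],"twist":0,"gripper":0},{"offset":[-1.6,0,0],"twist":0,"gripper":0},{"offset":[-2.05,0,0],"twist":0,"gripper":0},{"offset":[-2.05,0.6,0],"twist":0,"gripper":0},{"offset":[-2.05,1.22,0],"twist":0,"gripper":0},{"offset":[-1.85,1.22,0],"twist":0,"gripper":0},{"offset":[-1.6,1.22,0],"twist":0,"gripper":0},{"offset":[-1.45,1.22,0],"twist":0,"gripper":0}])

```text
time: 19.35
tcp_pos: [0.5627, 0.0083, 0.1691]
tool_rot: [-3.141, 0.068, -0.004]
contact_force: [0.1, -0.9, 0.8]
finger_gap: -0.0001
```

```bash
python3 -c "
from h import *
rep(-70,40,167)"
```

```text
t 19.35 stn mm [-76.9  40. ] z 169.1 yaw -0.0435 F stn [ 0.2 -0.9] 0.8 gap -0.0001
units to target [0.139 0.    0.042]
```

drive_tool(rows=[{"offset":[0.03,0,0.03],"twist":0,"gripper":0},{"offset":[0.06,0,0.03],"twist":0,"gripper":0},{"offset":[0.09,0,0.03],"twist":0,"gripper":0},{"offset":[0.12,0,0.03],"twist":0,"gripper":0},{"offset":[0.15,0,0.03],"twist":0,"gripper":0},{"offset":[0.15,0,0.03],"twist":0,"gripper":0},{"offset":[0.15,0,0.03],"twist":0,"gripper":0},{"offset":[0.15,0,0.03],"twist":0,"gripper":0}])

```text
time: 20.15
tcp_pos: [0.5661, 0.0081, 0.167]
tool_rot: [-3.14, 0.068, 0.005]
contact_force: [-4.5, 2.0, 2.7]
finger_gap: 0.0
```

```bash
python3 -c "
from h import *
rep(-70,40,167)"
```

```text
t 20.15 stn mm [-73.5  40. ] z 167.0 yaw -0.0432 F stn [-4.6  1.8] 2.7 gap 0.0
units to target [ 0.07  -0.    -0.001]
```

drive_tool(rows=[{"offset":[0.03,0,0],"twist":0,"gripper":0},{"offset":[0.06,0,0],"twist":0,"gripper":0},{"offset":[0.09,0,0],"twist":0,"gripper":0},{"offset":[0.09,0,0],"twist":0,"gripper":0},{"offset":[0.09,0,0],"twist":0,"gripper":0},{"offset":[0.09,0,0],"twist":0,"gripper":0},{"offset":[0.09,0,0],"twist":0,"gripper":0},{"offset":[0.09,0,0],"twist":0,"gripper":0}])

```text
time: 20.95
tcp_pos: [0.5709, 0.0077, 0.1674]
tool_rot: [-3.141, 0.068, 0.004]
contact_force: [-5.2, 0.9, 3.3]
finger_gap: -0.0002
```

```bash
python3 -c "
from h import *
rep(-70,40,167)"
```

```text
t 20.95 stn mm [-68.7  39.8] z 167.4 yaw -0.0431 F stn [-5.2  0.7] 3.3 gap -0.0002
units to target [-0.026 -0.003  0.009]
```

Lever 2 is free now. Throwing it.

drive_tool(rows=[{"offset":[0.08,0,0],"twist":0,"gripper":0},{"offset":[0.2,0,0],"twist":0,"gripper":0},{"offset":[0.36,0,0],"twist":0,"gripper":0},{"offset":[0.52,0,0],"twist":0,"gripper":0},{"offset":[0.68,0,0],"twist":0,"gripper":0},{"offset":[0.84,0,0],"twist":0,"gripper":0},{"offset":[0.96,0,0],"twist":0,"gripper":0},{"offset":[1.02,0,0],"twist":0,"gripper":0}])

```text
time: 21.75
tcp_pos: [0.6193, 0.0056, 0.1648]
tool_rot: [-3.141, 0.068, 0.015]
contact_force: [-7.9, 0.8, -1.2]
finger_gap: 0.0
```

drive_tool(rows=[{"offset":[0.03,0,-0.02],"twist":0,"gripper":0},{"offset":[0.06,0,-0.02],"twist":0,"gripper":0},{"offset":[0.09,0,-0.02],"twist":0,"gripper":0},{"offset":[0.12,0,-0.02],"twist":0,"gripper":0},{"offset":[0.14,0,-0.02],"twist":0,"gripper":0},{"offset":[0.14,0,-0.02],"twist":0,"gripper":0},{"offset":[0.14,0,-0.02],"twist":0,"gripper":0},{"offset":[0.14,0,-0.02],"twist":0,"gripper":0}])

```text
time: 22.55
tcp_pos: [0.6264, 0.0051, 0.1661]
tool_rot: [-3.141, 0.068, 0.014]
contact_force: [-6.6, 0.6, -0.9]
finger_gap: 0.0
```

```bash
python3 -c "
from h import *
rep(-10.6,40,167)"
```

```text
t 22.55 stn mm [-13.1  39.6] z 166.1 yaw -0.0432 F stn [-6.6  0.3] -0.9 gap 0.0
units to target [ 0.05  -0.008 -0.018]
```

drive_tool(rows=[{"offset":[0.02,0,0],"twist":0,"gripper":0},{"offset":[0.04,0,0],"twist":0,"gripper":0},{"offset":[0.06,0,0],"twist":0,"gripper":0},{"offset":[0.08,0,0],"twist":0,"gripper":0},{"offset":[0.09,0,0],"twist":0,"gripper":0},{"offset":[0.09,0,0],"twist":0,"gripper":0},{"offset":[0.09,0,0],"twist":0,"gripper":0},{"offset":[0.09,0,0],"twist":0,"gripper":0}])

```text
time: 23.35
tcp_pos: [0.6282, 0.0051, 0.1659]
tool_rot: [-3.141, 0.068, 0.024]
contact_force: [-14.7, 0.4, 3.7]
finger_gap: 0.0002
```

```bash
python3 -c "
from h import *
rep(-10.6,40,167)"
```

```text
t 23.35 stn mm [-11.3  39.6] z 165.9 yaw -0.0431 F stn [-14.7  -0.2] 3.7 gap 0.0002
units to target [ 0.014 -0.008 -0.023]
```

All three narrow levers are thrown. I'll retreat, rise, and move over behind the master.

drive_tool(rows=[{"offset":[-0.8,0,0],"twist":0,"gripper":0},{"offset":[-0.8,0,-0.95],"twist":0,"gripper":0},{"offset":[-0.8,0,-1.8],"twist":0,"gripper":0},{"offset":[-0.5,0.9,-1.8],"twist":0,"gripper":0},{"offset":[-0.1,1.8,-1.8],"twist":0,"gripper":0},{"offset":[0.4,2.6,-1.8],"twist":0,"gripper":0},{"offset":[1.2,2.8,-1.8],"twist":0,"gripper":0},{"offset":[1.25,2.8,-1.8],"twist":0,"gripper":0}])

```text
time: 24.15
tcp_pos: [0.6941, -0.1407, 0.257]
tool_rot: [3.14, -0.072, 0.003]
contact_force: [-0.9, 0.3, 0.0]
finger_gap: 0.0001
```

```bash
python3 -c "
from h import *
rep(52,-100,167)
a=np.load('pics/top0.npz');m=camera_model('top')
for n,u,v,z in [('jar',245+530/3.7,130+170/3.7,.118),('cross L',245+588/3.7,130+220/3.7,.172),('cross R',245+700/3.7,130+225/3.7,.172)]:
    print(n,(Rs().T@(onz(m,u,v,z)[:2]-C0)*1000).round(1))
p,d=snapshot('side');cv2.imwrite('pics/s2.png',cv2.resize(p[60:300,160:480,::-1],None,fx=2.5,fy=2.5))"
```

```text
t 24.15 stn mm [  60.8 -103.1] z 257.0 yaw -0.0461 F stn [-0.9  0.3] 0.0 gap 0.0001
units to target [-0.179 -0.063  1.799]
jar [ 49.4 -58.5]
cross L [ 10. -76.]
cross R [   9.1 -125.3]
```

View pics/s2.png

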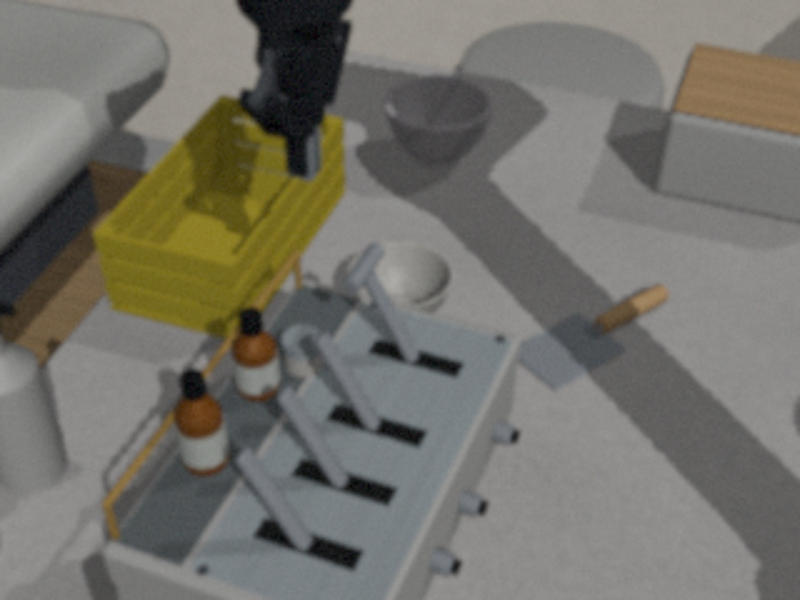

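The picture shows the three narrow levers all leaning away and the bottles and jar standing. The gripper is behind the master, whose crossbar is near (368,262). Its measured y extent is −76 to −125, as expected. Descending.

drive_tool(rows=[{"offset":[-0.1,-0.06,0],"twist":0,"gripper":0},{"offset":[-0.1,-0.06,0.3],"twist":0,"gripper":0},{"offset":[-0.1,-0.06,0.8],"twist":0,"gripper":0},{"offset":[-0.1,-0.06,1.3],"twist":0,"gripper":0},{"offset":[-0.1,-0.06,1.7],"twist":0,"gripper":0},{"offset":[-0.1,-0.06,1.8],"twist":0,"gripper":0},{"offset":[-0.25,-0.06,1.8],"twist":0,"gripper":0},{"offset":[-0.4,-0.06,1.8],"twist":0,"gripper":0}])

```text
time: 25.0
tcp_pos: [0.6708, -0.1336, 0.1694]
tool_rot: [3.141, -0.067, 0.002]
contact_force: [0.2, 0.3, 0.9]
finger_gap: -0.0003
```

```bash
python3 -c "
from h import *
rep(30,-100,167)"
```

```text
t 25.0 stn mm [ 37.2 -97.1] z 169.4 yaw -0.0427 F stn [0.2 0.3] 0.9 gap -0.0003
units to target [-0.145  0.058  0.047]
```

drive_tool(rows=[{"offset":[-0.04,0.03,0.03],"twist":0,"gripper":0},{"offset":[-0.08,0.06,0.03],"twist":0,"gripper":0},{"offset":[-0.12,0.06,0.03],"twist":0,"gripper":0},{"offset":[-0.16,0.06,0.03],"twist":0,"gripper":0},{"offset":[-0.2,0.06,0.03],"twist":0,"gripper":0},{"offset":[-0.24,0.06,0.03],"twist":0,"gripper":0},{"offset":[-0.28,0.06,0.03],"twist":0,"gripper":0},{"offset":[-0.28,0.06,0.03],"twist":0,"gripper":0}])

```text
time: 25.8
tcp_pos: [0.6608, -0.1369, 0.17]
tool_rot: [3.139, -0.068, 0.015]
contact_force: [6.1, -0.5, 5.2]
finger_gap: -0.0003
```

```bash
python3 -c "
from h import *
rep(20,-100,167)"
```

```text
t 25.8 stn mm [  27.4 -100.8] z 170.0 yaw -0.0434 F stn [ 6.1 -0.3] 5.2 gap -0.0003
units to target [-0.149 -0.016  0.059]
```

drive_tool(rows=[{"offset":[-0.02,0,0],"twist":0,"gripper":0},{"offset":[-0.04,0,0],"twist":0,"gripper":0},{"offset":[-0.06,0,0],"twist":0,"gripper":0},{"offset":[-0.08,0,0],"twist":0,"gripper":0},{"offset":[-0.1,0,0],"twist":0,"gripper":0},{"offset":[-0.12,0,0],"twist":0,"gripper":0},{"offset":[-0.14,0,0],"twist":0,"gripper":0},{"offset":[-0.14,0,0],"twist":0,"gripper":0}])

```text
time: 26.6
tcp_pos: [0.6541, -0.1367, 0.1704]
tool_rot: [3.139, -0.068, 0.016]
contact_force: [6.4, -2.0, 5.1]
finger_gap: 0.0
```

```bash
python3 -c "
from h import *
rep(15,-100,167)"
```

```text
t 26.6 stn mm [  20.7 -100.9] z 170.4 yaw -0.0434 F stn [ 6.5 -1.8] 5.1 gap 0.0
units to target [-0.115 -0.018  0.066]
```

drive_tool(rows=[{"offset":[-0.02,0,0.02],"twist":0,"gripper":0},{"offset":[-0.04,0,0.04],"twist":0,"gripper":0},{"offset":[-0.06,0,0.04],"twist":0,"gripper":0},{"offset":[-0.08,0,0.04],"twist":0,"gripper":0},{"offset":[-0.1,0,0.04],"twist":0,"gripper":0},{"offset":[-0.12,0,0.04],"twist":0,"gripper":0},{"offset":[-0.12,0,0.04],"twist":0,"gripper":0},{"offset":[-0.12,0,0.04],"twist":0,"gripper":0}])

```text
time: 27.4
tcp_pos: [0.6475, -0.1364, 0.1678]
tool_rot: [3.139, -0.068, 0.013]
contact_force: [5.2, 0.1, 4.7]
finger_gap: 0.0002
```

```bash
python3 -c "
from h import *
rep(15,-100,167)"
```

```text
t 27.4 stn mm [  14.1 -100.9] z 167.8 yaw -0.0433 F stn [5.2 0.3] 4.7 gap 0.0002
units to target [ 0.018 -0.018  0.016]
```

drive_tool(rows=[{"offset":[-0.08,0,0],"twist":0,"gripper":0},{"offset":[-0.2,0,0],"twist":0,"gripper":0},{"offset":[-0.35,0,0],"twist":0,"gripper":0},{"offset":[-0.5,0,0],"twist":0,"gripper":0},{"offset":[-0.65,0,0],"twist":0,"gripper":0},{"offset":[-0.8,0,0],"twist":0,"gripper":0},{"offset":[-0.9,0,0],"twist":0,"gripper":0},{"offset":[-0.95,0,0],"twist":0,"gripper":0}])

```text
time: 28.2
tcp_pos: [0.5967, -0.134, 0.1645]
tool_rot: [3.14, -0.068, 0.003]
contact_force: [5.7, -0.8, -2.9]
finger_gap: -0.0006
```

```bash
python3 -c "
from h import *
rep(-40,-100,167)"
```

```text
t 28.2 stn mm [ -36.8 -100.6] z 164.5 yaw -0.0435 F stn [ 5.8 -0.6] -2.9 gap -0.0006
units to target [-0.064 -0.013 -0.05 ]
```

drive_tool(rows=[{"offset":[-0.03,0,-0.03],"twist":0,"gripper":0},{"offset":[-0.06,0,-0.03],"twist":0,"gripper":0},{"offset":[-0.09,0,-0.03],"twist":0,"gripper":0},{"offset":[-0.12,0,-0.03],"twist":0,"gripper":0},{"offset":[-0.14,0,-0.03],"twist":0,"gripper":0},{"offset":[-0.14,0,-0.03],"twist":0,"gripper":0},{"offset":[-0.14,0,-0.03],"twist":0,"gripper":0},{"offset":[-0.14,0,-0.03],"twist":0,"gripper":0}])

```text
time: 29.0
tcp_pos: [0.5897, -0.1333, 0.1658]
tool_rot: [-3.141, 0.068, -0.001]
contact_force: [4.9, -0.4, -1.0]
finger_gap: -0.0007
```

```bash
python3 -c "
from h import *
rep(-47,-100,167)"
```

```text
t 29.0 stn mm [ -43.8 -100.3] z 165.8 yaw -0.0434 F stn [ 4.9 -0.2] -1.0 gap -0.0007
units to target [-0.064 -0.006 -0.025]
```

drive_tool(rows=[{"offset":[-0.02,0,0],"twist":0,"gripper":0},{"offset":[-0.04,0,0],"twist":0,"gripper":0},{"offset":[-0.06,0,0],"twist":0,"gripper":0},{"offset":[-0.08,0,0],"twist":0,"gripper":0},{"offset":[-0.1,0,0],"twist":0,"gripper":0},{"offset":[-0.1,0,0],"twist":0,"gripper":0},{"offset":[-0.1,0,0],"twist":0,"gripper":0},{"offset":[-0.1,0,0],"twist":0,"gripper":0}])

```text
time: 29.8
tcp_pos: [0.5848, -0.1331, 0.1659]
tool_rot: [-3.141, 0.068, -0.002]
contact_force: [5.0, -0.0, -0.5]
finger_gap: -0.0004
```

```bash
python3 -c "
from h import *
rep(-47,-100,167)"
```

```text
t 29.8 stn mm [ -48.7 -100.3] z 165.9 yaw -0.0434 F stn [5.  0.2] -0.5 gap -0.0004
units to target [ 0.034 -0.006 -0.022]
```

drive_tool(rows=[{"offset":[-0.02,0,0],"twist":0,"gripper":0},{"offset":[-0.04,0,0],"twist":0,"gripper":0},{"offset":[-0.06,0,0],"twist":0,"gripper":0},{"offset":[-0.08,0,0],"twist":0,"gripper":0},{"offset":[-0.08,0,0],"twist":0,"gripper":0},{"offset":[-0.08,0,0],"twist":0,"gripper":0},{"offset":[-0.08,0,0],"twist":0,"gripper":0},{"offset":[-0.08,0,0],"twist":0,"gripper":0}])

```text
time: 30.6
tcp_pos: [0.5837, -0.1332, 0.1672]
tool_rot: [3.14, -0.069, 0.012]
contact_force: [11.8, -0.7, -1.6]
finger_gap: 0.0001
```

```bash
python3 -c "
from h import *
rep(-47,-100,167)"
```

```text
t 30.6 stn mm [ -49.8 -100.4] z 167.2 yaw -0.0437 F stn [11.9 -0.1] -1.6 gap 0.0001
units to target [ 0.056 -0.008  0.005]
```

drive_tool(rows=[{"offset":[-0.01,0,0],"twist":0,"gripper":0},{"offset":[-0.02,0,0],"twist":0,"gripper":0},{"offset":[-0.02,0,0],"twist":0,"gripper":0},{"offset":[-0.02,0,0],"twist":0,"gripper":0},{"offset":[-0.02,0,0],"twist":0,"gripper":0},{"offset":[-0.02,0,0],"twist":0,"gripper":0},{"offset":[-0.02,0,0],"twist":0,"gripper":0},{"offset":[-0.02,0,0],"twist":0,"gripper":0}])

```text
time: 31.4
tcp_pos: [0.5835, -0.1332, 0.1675]
tool_rot: [3.14, -0.069, 0.015]
contact_force: [13.0, -0.1, -0.9]
finger_gap: 0.0004
```

```bash
python3 -c "
from h import *
rep(-47,-100,167)"
```

```text
t 31.4 stn mm [ -50.1 -100.5] z 167.5 yaw -0.0437 F stn [13.   0.4] -0.9 gap 0.0004
units to target [ 0.061 -0.009  0.012]
```

The master is at its stop: 13 N with no travel. I'll back off, rise, and clear the view.

drive_tool(rows=[{"offset":[0.35,0,0],"twist":0,"gripper":0},{"offset":[0.7,0,0],"twist":0,"gripper":0},{"offset":[0.7,0,-0.8],"twist":0,"gripper":0},{"offset":[0.7,0,-1.7],"twist":0,"gripper":0},{"offset":[0.6,0.9,-2.0],"twist":0,"gripper":0},{"offset":[0.3,1.8,-2.0],"twist":0,"gripper":0},{"offset":[0,2.7,-2.0],"twist":0,"gripper":0},{"offset":[-0.3,3.6,-2.0],"twist":0,"gripper":0}])

```text
time: 32.2
tcp_pos: [0.5544, -0.3126, 0.265]
tool_rot: [-3.139, 0.067, 0.006]
contact_force: [0.1, 0.1, -0.7]
finger_gap: 0.0002
```

drive_tool(rows=[{"offset":[-0.3,0.7,0],"twist":0,"gripper":0},{"offset":[-0.6,1.4,0],"twist":0,"gripper":0},{"offset":[-0.9,2.0,0],"twist":0,"gripper":0},{"offset":[-1.0,2.2,0],"twist":0,"gripper":0},{"offset":[-1.0,2.2,0],"twist":0,"gripper":0},{"offset":[-1.0,2.2,0],"twist":0,"gripper":0},{"offset":[-1.0,2.2,0],"twist":0,"gripper":0},{"offset":[-1.0,2.2,0],"twist":0,"gripper":0}])

```text
time: 33.0
tcp_pos: [0.5028, -0.4185, 0.2662]
tool_rot: [-3.14, 0.065, 0.0]
contact_force: [0.2, -0.4, -0.4]
finger_gap: -0.0002
```

```bash
python3 -c "
from h import *
rep()
p,d=snapshot('side');a=cv2.resize(p[130:340,180:390,::-1],(400,400))
q,d=snapshot('top');m=camera_model('top');b=cv2.resize(q[130:290,245:460,::-1],(400,298))
a2=np.zeros((400,800,3),np.uint8);a2[:,:400]=a;a2[:298,400:]=b;cv2.imwrite('pics/end.png',a2)
cv2.imwrite('pics/endz.png',cv2.resize(q[130:290,245:460,::-1],None,fx=3.7,fy=3.7,interpolation=cv2.INTER_CUBIC))
# expected tips at stop
for n,y,L,sg in [('l1',100,90,1),('l2',40,90,1),('l3',-20,90,1),('m',-100,93,-1)]:
    for ang in (.9,1.0):
        t=(ang-.5)*sg; w=C0+Rs()@np.array([-.03+L/1e3*np.sin(t),y/1e3])
        print(n,ang,((proj(m,[*w,.085+L/1e3*np.cos(t)])[0]-[245,130])*3.7).round(0))
"
```

```text
t 33.0 stn mm [-118.3 -388.9] z 266.2 yaw -0.0414 F stn [ 0.3 -0.4] -0.4 gap -0.0002
l1 0.9 [183. 225.]
l1 1.0 [184. 209.]
l2 0.9 [321. 227.]
l2 1.0 [321. 212.]
l3 0.9 [459. 231.]
l3 1.0 [458. 215.]
m 0.9 [645. 394.]
m 1.0 [643. 415.]
```

View pics/end.png

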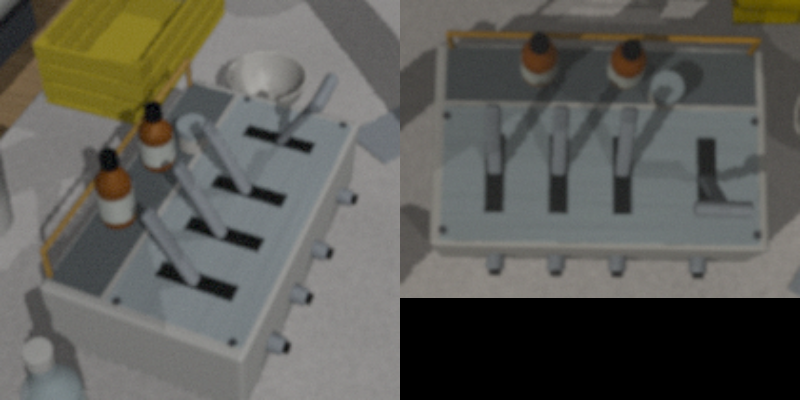

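View pics/endz.png

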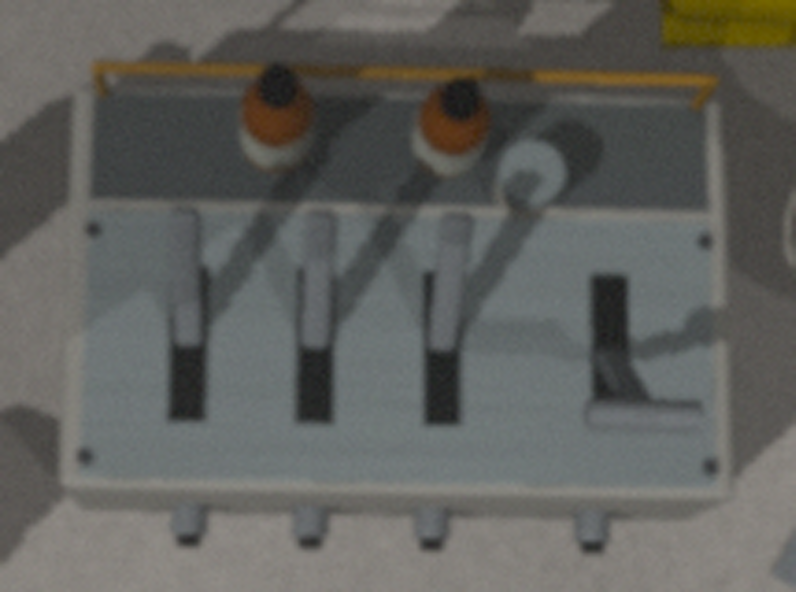

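The tips are at about (185,212), (320,214), (458,217) and the crossbar at (643,413). That matches the predicted positions at 1.0 rad. The bottles and balm jar haven't moved. Handing in.

```bash
python3 -c "
from bench import *
print(close_job())"
```

```text
the job is handed in; nothing more can be done
None
```

The station is closed down and handed in after 33 s of the allowed 72 s: all three narrow levers are at their far stops and the master is at its near stop.

- **Order found:** Lever 3 was free first. Lever 2 then stopped short at about 0.17 rad, so I backed off at about 13 N. Lever 1 was free next, then lever 2, then the master.
- **Stops:** Each lever was eased on until the force rose to about 13–15 N with almost no further travel. No force reading went above 15 N, though readings come only at the end of each move call.
- **Last check:** In the final top view, the lever tips and the crossbar lie within about 1 image pixel of where they should be at 1.0 rad. The two serum bottles and the balm jar show no visible shift. I did not measure the cream jar, toner or bowl again, but the arm stayed clear of them.
- **Arm:** It is clear of everything, with the contact force at about zero.

No check failed or disagreed with another. The hand-in gave no verdict.

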